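# Open the touch-latch fittings cupboard

### The arm

A 6-joint arm with a two-finger parallel gripper is mounted at the origin on the work surface. World frame = base frame: x ahead of the robot, y to its left, z up, the work surface at z = 0. Lengths are in mm, angles in rad, forces in N, time in s.
With the tool pointing down it reaches from about 400 to 925 mm from the base axis. Payload 12.5 kg.
Tool frame: the origin (TCP) lies between the finger pads; the fingertips stand 14 mm ahead of it and the grasp point (between the pads) lies 5 mm behind it; x points along the fingers, y is the direction in which the jaws open and shut, and the axes are right-handed (so a half turn about x gives the same grasp; the last joint's range is limited). The gripper opens to 95 mm and grips with 3 to 60 N. Pads are 20 mm wide; open, the fingers measure 119 mm over their backs; the gripper's body (75 mm by 180 mm) begins 59 mm behind the grasp point.
Start: joints at [-1.354, 0.491, 1.559, -0, 1.092, -0.106], TCP at [198.287, -592.729, 228.661] pointing down, gripper open.
Joint ranges: [-3.1, 3.1], [-0.84, 2.19], [0.05, 2.79], [-1.13, 4.28], [0.06, 2.93], [-2.69, 2.69]. Speed limits (rad/s): [2.22, 2.22, 2.79, 3.14, 3.14, 3.14].

### API

Orientations are given as [roll, pitch, yaw] about the fixed x, y, z axes, in that order (R = Rz(yaw) Ry(pitch) Rx(roll)).
In Python, from cell import env, cams gives the robot as it stands.
- The arm moves only by the tool carry_out, never from a script. Its arguments are lists of equal length, an entry for each row: "grip": the closure, from -1 (fully open) to 1 (shut); "linear": the shift along the tool's x, y, z scaled (see below), a list of three; "turn": the turn about the tool's x scaled (see below). In form: {"grip": [grip, ...], "linear": [[tx, ty, tz], ...], "turn": [turn, ...]}. A call has 1 to 5 rows; each row shifts and turns the commanded pose from where the row before left it, along the tool's axes as they then stand; what a row does not reach is not made up. The controller multiplies each number of a shift by 0.5 m and each number of a turn by 180 degrees. A row lasts 1/10 s, in which the tool goes at most 50 mm and 8.59 degrees, less where a joint would pass 70% of its speed; a pose out of reach is approached as far as the arm can. A call with a number of a shift or a turn outside -1 to 1 is refused whole. A call with a gripper value outside its range is refused whole. The fingers move at their own pace and stop on an object; the grip force is fixed at half the most. Time passes only in rows, so rows that do not move let the fingers close. It gives the time, the measured TCP pose, the force and the opening at its end, in the units of the state.
- env.state(): the state, without advancing time (a new reading comes with each control period).
- cams.read_camera(name): name is "scene" or "top"; returns the picture (480x640x3 uint8, blue, green, red); there is no depth.
- cams.camera_info(name): a dict with "fx", "fy", "cx", "cy" (pixels), "dist" ([k1, k2, p1, p2, k3] as OpenCV has them; the pictures are not rectified), "view" (4x4, takes a point from world to camera coordinates). Camera axes: x right, y down, z forward; pixel columns grow to the right and rows downward; lengths in mm; the calibration is good to about 2 mm. A picture is of the moment at which its call begins. camera_info takes no time and is no camera call.
- env.job_done(): hands the job in, once; it reports no verdict.
The state is a dict: "t": time; "joints": joint angles; "qvel": joint speeds; "tau": joint torques, N m; "eef_pos": TCP position; "tcp_rot": TCP orientation; "ft_force": force on the tool from outside, world axes, zero at the start; "moment": the same for the moment, N m; "opening": opening from 0.0 (shut) to 1.0 (fully open).
Only numpy, scipy, OpenCV 4.12 (cv2) and the standard library are available. Lean on these libraries where they do the work, as an engineer would, in place of code of your own. Each camera call takes 0.05 s, during which the arm holds its last target. There are 200 camera calls.

### The job

Open the taller of the two small steel cupboards: press its door in near the free edge until the catch lets go and the door springs ajar, then push the door from behind with your fingers until it stands wide open, about square to the cupboard or further, and move clear. Grasp and lift nothing, keep the lower cupboard shut, and leave the loose things where they are.

Things in the scene. Friction and masses are not known exactly. Their poses are not given: they have to be found in the camera images.
- tall_cupboard: taller of two small steel cupboards, fixed: 190 mm wide (y), 210 mm high, carcass x from -80 to +90 mm. Origin at table height; x from its front into the cupboard, y to its left seen from the robot, z up. The front, towards the robot (-x), is one flat door without handle, level with the roof, hinged upright on the left (+y) edge, free on the right; shut, its outer face is at x = -100 mm
- tall_door (a joint): taller cupboard's door angle, rad: 0 shut (may read to 0.01), positive as the free edge swings out to the robot, stop 1.75; pressed in negative, stop -0.045. Touch latch: pressing near the free edge 4 to 7 mm in (about 5 N) frees the catch; as the finger backs away a spring throws the door ajar, 0.4 to 0.6 rad. It will not latch again; it swings lightly and stays where left
- tall_press (a point): point on the outer face of the taller cupboard's door, 30 mm from its free edge and 30 mm below its top: a good place to press. Moves with the door; axes: x through the door inwards, y along it to the hinge, z up
- tall_hinge (a point): point on the hinge line of the taller cupboard's door, at its top (210 mm above the table), midway in the door's thickness. The door is flat, 12 mm thick, as wide as the cupboard: its free edge is 190 mm from here; shut, its back stands 8 mm off the carcass. Turns with the door
- low_cupboard: the lower cupboard, of the same make, fixed: 160 mm wide, 130 mm high, carcass 170 mm deep; origin and axes as for the taller one. It is to stay shut. The two cupboards stand side by side, either may be on the left
- low_door (a joint): angle of the lower cupboard's door, rad, 0 shut; the same touch latch
- sleeve: grey plastic ring, 48 mm across, 22 mm high, lying on the roof of the lower cupboard; origin at the centre of its underside; to be left alone
- elbow: black plastic pipe elbow lying on the table at the right, about 63 mm by 63 mm, 42 mm high; origin on the table under the bend; to be left alone
- coupling: small black straight pipe coupling standing upright in front of the lower cupboard, 32 mm across, 63 mm high; origin at the centre of its underside; to be left alone
- pipe_end: cut piece of grey pipe standing upright at the left, 90 mm across, 90 mm high; origin at the centre of its underside; to be left alone
- grease: closed jar with a steel cap at the right, 60 mm across, 70 mm high; origin at the centre of its underside; to be left alone
- driver: screwdriver with a black handle, 160 mm long, lying on the table at the left; origin under its middle; to be left alone
- connector: black straight pipe coupling standing upright at the right, 42 mm across, 84 mm high; origin at the centre of its underside; to be left alone

How it is judged (in metres and radians):
On the way, in this order (a step that is already met when the one before it is completed fails the run):
1. the taller cupboard's door has sprung ajar (value of joint tall_door between 0.2 and 1.2 rad), for 0.2 s.
2. the taller cupboard's door has been pushed wide open (value of joint tall_door above 1.3 rad), for 0.2 s.
At the end, for the whole second after the job is handed in: The taller cupboard's door stands still at 1.3 rad (75 degrees) or more, the lower cupboard's door is shut (under 0.06 rad), and every loose thing is within 25 mm of where it began (value of joint tall_door above 1.3 rad and velocity of joint tall_door between -0.05 and 0.05 rad/s and value of joint low_door below 0.06 rad and distance of each of sleeve, elbow, coupling, pipe_end, grease, driver, connector from where it was at the start of the episode below 0.025 m); the robot touches nothing.
It fails at once if the lower cupboard's catch was released (value of joint low_door above 0.06 rad).
It fails at once if a loose thing was moved, lifted or carried over 25 mm (distance of any of sleeve, elbow, coupling, pipe_end, grease, driver, connector from where it was at the start of the episode above 0.025 m).
It also fails if it takes over 45 s, if anything falls off the work surface, if the arm or the gripper's body presses on something with over 40 N, if the wrist force passes 120 N, or if a joint passes its speed limit or range.

## Working session

There is one attempt and no reset: what is moved stays moved. The work goes in short steps, Python scripts to look and compute and a tool call to move; the robot and the scene stay as the last step left them, time stands still between calls to the robot, and variables do not carry over. Pictures are saved under pics/ and viewed, about 8 in all and at most 12, crops included, and the job is handed in when it is done.

Besides the shell and the picture viewer there is one more tool, called after "Call:" by a JSON object that holds its "api" and its "payload", one argument or row to a line. carry_out: Moves the arm, as the interface text tells. Shifts and turns lie within -1 to 1; 1 stands for 0.5 m of shift or 180 degrees of turn. Its arguments: {"type":"object","properties":{"grip":{"type":"array"},"linear":{"type":"array"},"turn":{"type":"array"}},"required":["grip","linear","turn"]}

```bash
mkdir -p pics && ls
python3 - <<'E'
from cell import env,cams
import cv2
for n in("scene","top"):
    cv2.imwrite(f"pics/{n}0.png",cams.read_camera(n)); print(n,cams.camera_info(n))
print(env.state())
E
```

```text
pics
scene {'fx': 450.88007929690644, 'fy': 450.88007929690644, 'cx': 313.64632711287567, 'cy': 231.58722935662382, 'dist': array([-0.05976236,  0.        ,  0.        ,  0.        ,  0.        ]), 'view': array([[-9.04398897e-01,  4.26597881e-01,  8.76825450e-03,
         5.15326790e+02],
       [ 2.76642354e-01,  6.01886803e-01, -7.49133689e-01,
        -6.39799355e+01],
       [-3.24856341e-01, -6.75090012e-01, -6.62360803e-01,
         1.40732495e+03],
       [ 0.00000000e+00,  0.00000000e+00,  0.00000000e+00,
         1.00000000e+00]])}
top {'fx': 591.4810901884013, 'fy': 591.4810901884013, 'cx': 325.6584275417754, 'cy': 242.26548796157644, 'dist': array([-0.04834929,  0.        ,  0.        ,  0.        ,  0.        ]), 'view': array([[-1.24831714e-02, -9.99875868e-01, -9.61348547e-03,
         2.69352989e+01],
       [-9.93427419e-01,  1.34955211e-02, -1.13665450e-01,
         5.70201663e+02],
       [ 1.13781079e-01,  8.13139476e-03, -9.93472570e-01,
         1.42849769e+03],
       [ 0.00000000e+00,  0.00000000e+00,  0.00000000e+00,
         1.00000000e+00]])}
{'t': 0.1, 'joints': array([-1.35356905e+00,  4.91502469e-01,  1.55939776e+00, -1.16015810e-05,
        1.09170960e+00, -1.05586050e-01]), 'qvel': array([ 0.00028696, -0.00050516, -0.00043251,  0.00083574,  0.00085899,
        0.00056224]), 'tau': array([ 2.64381422e-03, -6.13622904e+01, -2.58605361e+01,  6.93144067e-02,
        4.70276386e-02, -4.50230129e-05]), 'eef_pos': array([ 198.25458334, -592.50325363,  228.11501289]), 'tcp_rot': array([-1.66626644,  1.5697791 ,  1.79814489]), 'ft_force': array([-0.35515856,  0.01490964,  0.15103657]), 'moment': array([-0.03109553,  0.02786696, -0.01843633]), 'opening': 1.0018008206349074}
```

View pics/scene0.png

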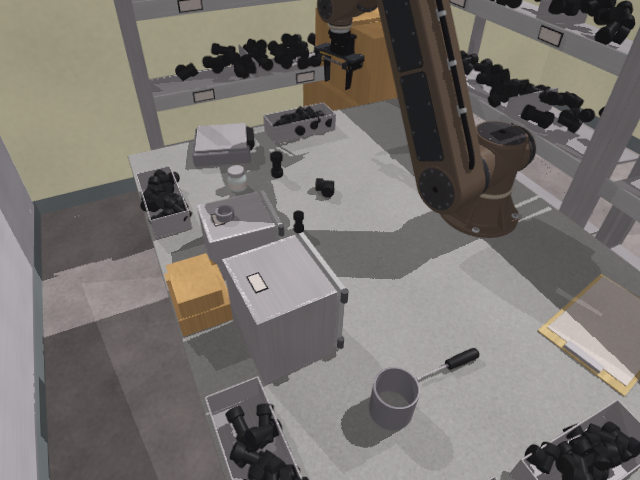

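View pics/top0.png

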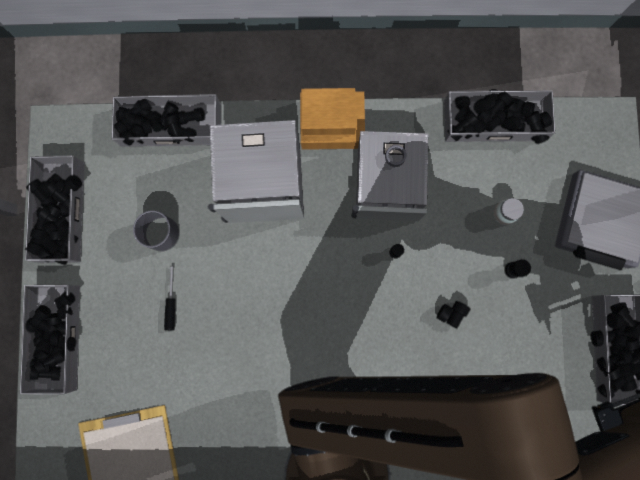

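The tall cupboard is on the left (top-view roof about (212–301, 122–210)). Its hinge knuckles are at (212,207) and its free edge is at about x=300. The low cupboard is on the right (358–427), with the coupling in front of it at (396,250). I'll enlarge both views to read the corners.

Run:
```python
import cv2,numpy as np
a=cv2.imread("pics/top0.png")[110:230,200:320]
b=cv2.imread("pics/scene0.png")[230:380,215:365]
r=lambda i:cv2.resize(i,(400*1,400),interpolation=cv2.INTER_CUBIC)
cv2.imwrite("pics/crop.png",np.hstack([r(a),r(b)]))
```

```text
(no output)
```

View pics/crop.png

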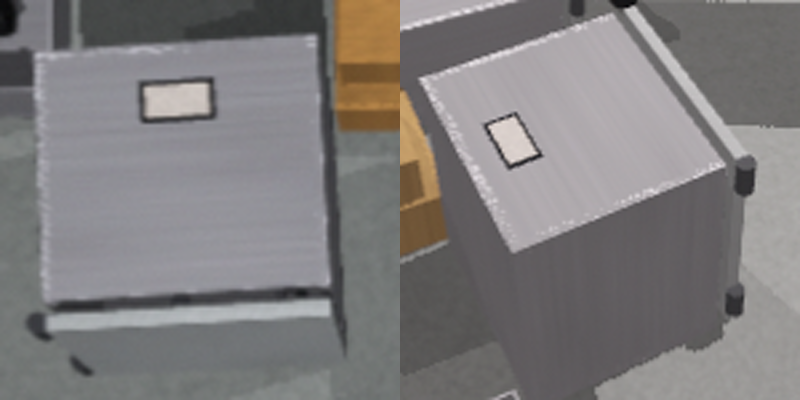

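The crop gives the roof corners in both views (top crop: back-left (35,52), back-right (317,37), front-right (329,288), front-left (43,300); scene crop matched). Next I'll triangulate them and fit the cupboard pose.

```bash
cat > h.py <<'E'
import numpy as np,cv2
from cell import env,cams
from scipy.optimize import least_squares
I={n:cams.camera_info(n) for n in("scene","top")}
def K(n): i=I[n]; return np.array([[i["fx"],0,i["cx"]],[0,i["fy"],i["cy"]],[0,0,1.]])
def proj(n,P):
    V=I[n]["view"]; return cv2.projectPoints(np.array(P,float).reshape(-1,1,3),cv2.Rodrigues(V[:3,:3])[0],V[:3,3],K(n),I[n]["dist"])[0][:,0]
def ray(n,p,z):  # point on plane z
    V=I[n]["view"]; d=np.append(cv2.undistortPoints(np.array([[p]],float),K(n),I[n]["dist"])[0,0],1)
    R=V[:3,:3]; c=-R.T@V[:3,3]; d=R.T@d; return c+d*(z-c[2])/d[2]
def tri(a,b):
    u=[cv2.undistortPoints(np.array([[p]],float),K(n),I[n]["dist"])[0,0].reshape(2,1) for n,p in(("scene",a),("top",b))]
    X=cv2.triangulatePoints(I["scene"]["view"][:3],I["top"]["view"][:3],*u)[:,0]; return X[:3]/X[3]
E
python3 - <<'E'
from h import *
T=dict(BL=(35,52),BR=(317,37),FR=(329,288),FL=(43,300)); S=dict(BR=(420,78),FR=(615,12),FL=(725,163),BL=(512,250))
t={k:(200+(u+.5)/3.333-.5,110+(v+.5)/3.333-.5) for k,(u,v) in T.items()}
s={k:(215+(u-399.5)/2.667-.5,230+(v+.5)/2.667-.5) for k,(u,v) in S.items()}
for k in T: print(k,tri(s[k],t[k]).round(1))
L=dict(BL=(90,95),BR=(90,-95),FR=(-80,-95),FL=(-80,95))
def W(p,q,z=210):
    c,n=np.cos(p[2]),np.sin(p[2]); return [p[0]+c*q[0]-n*q[1],p[1]+n*q[0]+c*q[1],z]
f=lambda p:np.concatenate([np.r_[proj("top",W(p,L[k]))[0]-t[k],proj("scene",W(p,L[k]))[0]-s[k]] for k in L])
r=least_squares(f,[850,150,0]); p=r.x; print("pose",p.round(3),r.fun.round(1))
for n,q in dict(free=(-100,-95),press=(-100,-65),hinge=(-94,95)).items(): print(n,np.round(W(p,q),1))
print("door top px check",proj("top",[W(p,(-100,-95)),W(p,(-100,95))]).round(1))
for n,px,z in(("coupl",(396.5,250),60),("lowFL",(358.5,210),130),("lowFR",(426,212),130),("pipeend",(154,231),90),("driver",(170,295),10),("elbow",(453,314),30)): print(n,ray("top",px,z).round(0))
E
```

```text
BL [815.6 272.4 211.5]
BR [823.7  83.5 209.2]
FR [653.   76.5 209.5]
FL [647.3 264.7 212.2]
pose [7.29855e+02 1.73878e+02 4.00000e-02] [ 0.1  0.2 -0.4  0.5  0.4 -0.1 -0.1 -0.6  0.4 -0.4 -0.4 -0.3 -0.2  0.7
  0.7  0.9]
free [633.7  75.  210. ]
press [632.5 104.9 210. ]
hinge [632.1 265.1 210. ]
door top px check [[299.1 204.7]
 [212.6 209.3]]
coupl [ 546. -152.   60.]
lowFL [634. -58. 130.]
lowFR [ 627. -215.  130.]
pipeend [597. 430.  90.]
driver [446. 410.  10.]
elbow [ 390. -289.   30.]
```

The roof corners triangulate at z of about 210, as they should. The pose fit gives the door's outer face at x≈632.5 near the press point (y≈105) and yaw 0.04. Now I'll shut the fingers, square the tool to the door and approach at height.

Call:
{"api": "carry_out", "payload": {
  "grip": [1, 1, 1, 1, 1],
  "linear": [
    [0, 0, 0],
    [0, 0, 0],
    [0, -0.08, -0.05],
    [0, -0.08, -0.05],
    [0, -0.08, -0.05]
  ],
  "turn": [0.045, 0.045, 0, 0, 0]
}}

```text
t: 0.6
eef_pos: [268.7, -468.2, 228.2]
tcp_rot: [-1.316, 1.57, 1.865]
ft_force: [1.8, -1.0, -0.6]
opening: 0.638
```

Call:
{"api": "carry_out", "payload": {
  "grip": [1, 1, 1, 1, 1],
  "linear": [
    [0, -0.08, -0.05],
    [0, -0.08, -0.05],
    [0, -0.08, -0.05],
    [0, -0.08, -0.05],
    [0, -0.08, -0.05]
  ],
  "turn": [0, 0, 0, 0, 0]
}}

```text
t: 1.1
eef_pos: [385.8, -263.2, 228.6]
tcp_rot: [-0.53, 1.571, 2.651]
ft_force: [0.9, -0.9, 0.2]
opening: 0.215
```

Call:
{"api": "carry_out", "payload": {
  "grip": [1, 1, 1, 1, 1],
  "linear": [
    [0, -0.08, -0.045],
    [0, -0.08, -0.045],
    [0, -0.08, -0.045],
    [0, -0.08, -0.045],
    [0, -0.08, -0.045]
  ],
  "turn": [0, 0, 0, 0, 0]
}}

```text
t: 1.6
eef_pos: [490.2, -58.7, 228.6]
tcp_rot: [0.414, 1.571, -2.688]
ft_force: [1.1, -0.5, 0.6]
opening: 0.004
```

Call:
{"api": "carry_out", "payload": {
  "grip": [1, 1, 1, 1, 1],
  "linear": [
    [0, -0.08, -0.045],
    [0, -0.08, -0.045],
    [0, -0.08, -0.045],
    [0, -0.08, -0.045],
    [0.06, 0, 0]
  ],
  "turn": [0, 0, 0, 0, 0]
}}

```text
t: 2.1
eef_pos: [576.2, 107.1, 200.6]
tcp_rot: [-3.039, 1.564, 0.146]
ft_force: [-0.5, -0.1, -1.7]
opening: 0.005
```

Call:
{"api": "carry_out", "payload": {
  "grip": [1, 1],
  "linear": [
    [0.05, 0, 0],
    [0, 0, 0]
  ],
  "turn": [0, 0]
}}

```text
t: 2.3
eef_pos: [571.7, 103.1, 170.5]
tcp_rot: [0.045, 1.565, -3.056]
ft_force: [-1.1, 0.8, 0.0]
opening: 0.004
```

Run:
```python
from cell import env,cams
import cv2,numpy as np
r=lambda i:cv2.resize(i,(400,400),interpolation=cv2.INTER_CUBIC)
a=cams.read_camera("top")[110:270,180:340];b=cams.read_camera("scene")[180:340,240:400]
cv2.imwrite("pics/pre.png",np.hstack([r(a),r(b)]));s=env.state();print(s["eef_pos"],s["ft_force"],s["opening"],s["joints"].round(2))
```

```text
[573.31325144 102.75868665 173.8631131 ] [-0.00882387  0.71788634 -0.29575524] 0.0026157725979602344 [ 0.06  0.49  1.73 -0.    0.92  1.59]
```

View pics/pre.png

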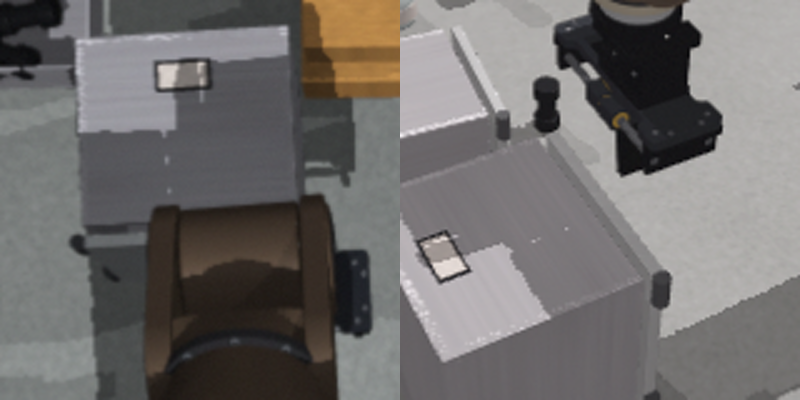

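The fingers are shut and in front of the right part of the door, with the body above roof height. Next I'll close in and press in small steps.

Call:
{"api": "carry_out", "payload": {
  "grip": [1, 1, 1],
  "linear": [
    [0, 0, -0.04],
    [0, 0, -0.04],
    [0, 0, 0]
  ],
  "turn": [0, 0, 0]
}}

```text
t: 2.7
eef_pos: [615.4, 104.0, 175.2]
tcp_rot: [3.137, 1.567, 0.035]
ft_force: [-0.9, -0.0, 0.7]
opening: 0.005
```

Call:
{"api": "carry_out", "payload": {
  "grip": [1, 1],
  "linear": [
    [0, 0, -0.012],
    [0, 0, 0]
  ],
  "turn": [0, 0]
}}

```text
t: 2.9
eef_pos: [619.4, 104.5, 174.3]
tcp_rot: [3.105, 1.57, 0.003]
ft_force: [0.2, -0.3, -0.9]
opening: 0.004
```

Call:
{"api": "carry_out", "payload": {
  "grip": [1, 1],
  "linear": [
    [0, 0, -0.006],
    [0, 0, 0]
  ],
  "turn": [0, 0]
}}

```text
t: 3.1
eef_pos: [621.9, 104.7, 173.9]
tcp_rot: [0.389, 1.57, -2.712]
ft_force: [-2.3, -0.3, 1.6]
opening: 0.01
```

Call:
{"api": "carry_out", "payload": {
  "grip": [1, 1],
  "linear": [
    [0, 0, -0.006],
    [0, 0, 0]
  ],
  "turn": [0, 0]
}}

```text
t: 3.3
eef_pos: [624.9, 104.9, 173.8]
tcp_rot: [0.385, 1.57, -2.717]
ft_force: [-3.1, -1.0, 2.4]
opening: 0.004
```

Call:
{"api": "carry_out", "payload": {
  "grip": [1, 1],
  "linear": [
    [0, 0, -0.004],
    [0, 0, 0]
  ],
  "turn": [0, 0]
}}

```text
t: 3.5
eef_pos: [627.0, 104.9, 173.7]
tcp_rot: [0.448, 1.57, -2.653]
ft_force: [-2.7, -1.9, 3.3]
opening: 0.006
```

Call:
{"api": "carry_out", "payload": {
  "grip": [1, 1],
  "linear": [
    [0, 0, -0.004],
    [0, 0, 0]
  ],
  "turn": [0, 0]
}}

```text
t: 3.7
eef_pos: [627.9, 105.0, 173.7]
tcp_rot: [0.111, 1.568, -2.991]
ft_force: [-12.0, -1.8, 7.5]
opening: 0.004
```

The force has risen to 12 N, so the door is at its inner stop. I'll back off quickly.

Call:
{"api": "carry_out", "payload": {
  "grip": [1, 1, 1, 1, 1],
  "linear": [
    [0, 0, 0.08],
    [0, 0, 0.09],
    [0, 0, 0.09],
    [0, 0, 0.05],
    [0, 0, 0]
  ],
  "turn": [0, 0, 0, 0, 0]
}}

```text
t: 4.2
eef_pos: [471.9, 99.0, 174.0]
tcp_rot: [-0.117, 1.57, 3.064]
ft_force: [0.6, 0.0, 0.1]
opening: 0.007
```

Call:
{"api": "carry_out", "payload": {
  "grip": [1, 1, 1, 1, 1],
  "linear": [
    [0, 0.09, 0],
    [0, 0.09, 0],
    [0, 0.06, 0],
    [0, 0, 0],
    [0, 0, 0]
  ],
  "turn": [0, 0, 0, 0, 0]
}}

```text
t: 4.7
eef_pos: [479.9, -21.6, 173.5]
tcp_rot: [3.049, 1.57, -0.055]
ft_force: [-0.6, 0.1, 0.9]
opening: 0.006
```

Run:
```python
from cell import env,cams
import cv2,numpy as np
r=lambda i:cv2.resize(i,(400,400),interpolation=cv2.INTER_CUBIC)
a=cams.read_camera("top")[110:270,180:340];b=cams.read_camera("scene")[180:340,240:400]
cv2.imwrite("pics/ajar.png",np.hstack([r(a),r(b)]));s=env.state();print(s["eef_pos"],s["ft_force"])
```

```text
[479.51549236 -20.45421362 173.54592864] [ 0.19081754 -0.01356766 -0.62387393]
```

View pics/ajar.png

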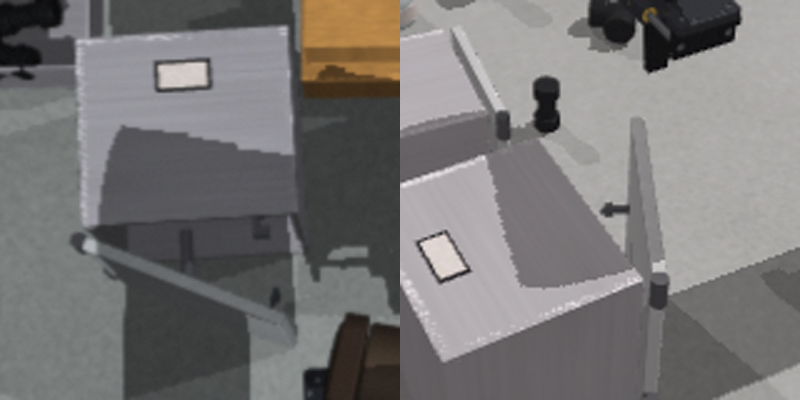

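The door has sprung ajar: its free edge is at crop (293,338) in the top view, about x≈546, y≈97, or roughly 0.47 rad. There is a striker on its back near the edge. I'll go round the free edge into the gap behind the door.

Call:
{"api": "carry_out", "payload": {
  "grip": [1, 1, 1, 1, 1],
  "linear": [
    [0, 0, -0.07],
    [0, 0, -0.07],
    [0, 0, -0.07],
    [0, 0, -0.07],
    [0, 0, 0]
  ],
  "turn": [0, 0, 0, 0, 0]
}}

```text
t: 5.3
eef_pos: [622.3, -13.9, 173.0]
tcp_rot: [3.028, 1.569, -0.072]
ft_force: [-2.0, 0.2, 0.0]
opening: 0.0
```

Call:
{"api": "carry_out", "payload": {
  "grip": [1, 1, 1, 1, 1],
  "linear": [
    [0, -0.04, 0],
    [0, -0.05, 0],
    [0, -0.05, 0],
    [0, -0.05, 0],
    [0, 0, 0]
  ],
  "turn": [0, 0, 0, 0, 0]
}}

```text
t: 5.8
eef_pos: [614.3, 83.0, 173.5]
tcp_rot: [-0.786, 1.57, 2.4]
ft_force: [-0.2, -0.2, -0.5]
opening: 0.009
```

Call:
{"api": "carry_out", "payload": {
  "grip": [1, 1, 1, 1, 1],
  "linear": [
    [0, -0.04, 0],
    [0, -0.04, 0],
    [0, -0.04, 0],
    [0, -0.01, 0],
    [0, 0, 0]
  ],
  "turn": [0, 0, 0, 0, 0]
}}

```text
t: 6.3
eef_pos: [612.3, 144.9, 173.5]
tcp_rot: [0.912, 1.571, -2.188]
ft_force: [-0.2, -0.2, 0.3]
opening: 0.004
```

The finger is behind the door with no contact. Now I'll push along an arc about the hinge.

Call:
{"api": "carry_out", "payload": {
  "grip": [1, 1, 1, 1, 1],
  "linear": [
    [0, -0.01, 0.028],
    [0, -0.011, 0.027],
    [0, -0.012, 0.021],
    [0, -0.013, 0.02],
    [0, -0.016, 0.018]
  ],
  "turn": [0, 0, 0, 0, 0]
}}

```text
t: 6.8
eef_pos: [553.9, 173.1, 173.7]
tcp_rot: [2.715, 1.57, -0.387]
ft_force: [2.0, -0.1, -0.6]
opening: 0.005
```

Call:
{"api": "carry_out", "payload": {
  "grip": [1, 1, 1, 1, 1],
  "linear": [
    [0, -0.016, 0.017],
    [0, -0.019, 0.014],
    [0, -0.02, 0.014],
    [0, -0.021, 0.01],
    [0, -0.022, 0.01]
  ],
  "turn": [0, 0, 0, 0, 0]
}}

```text
t: 7.3
eef_pos: [519.5, 221.7, 173.6]
tcp_rot: [1.856, 1.571, -1.246]
ft_force: [0.9, -1.0, -0.6]
opening: 0.004
```

Call:
{"api": "carry_out", "payload": {
  "grip": [1, 1, 1, 1],
  "linear": [
    [0, -0.017, 0.005],
    [0, -0.017, 0.004],
    [0, 0, 0],
    [0, 0, 0]
  ],
  "turn": [0, 0, 0, 0]
}}

```text
t: 7.7
eef_pos: [514.7, 237.8, 173.5]
tcp_rot: [0.453, 1.57, -2.648]
ft_force: [-0.3, -0.6, 0.1]
opening: 0.003
```

Run:
```python
from cell import env,cams
import cv2,numpy as np
r=lambda i:cv2.resize(i,(400,400),interpolation=cv2.INTER_CUBIC)
a=cams.read_camera("top")[130:310,180:360];b=cams.read_camera("scene")[160:360,240:440]
cv2.imwrite("pics/open.png",np.hstack([r(a),r(b)]));s=env.state();print(s["eef_pos"],s["ft_force"])
```

```text
[514.87002127 237.39404482 173.53160644] [0.10581665 0.04343442 1.03579766]
```

View pics/open.png

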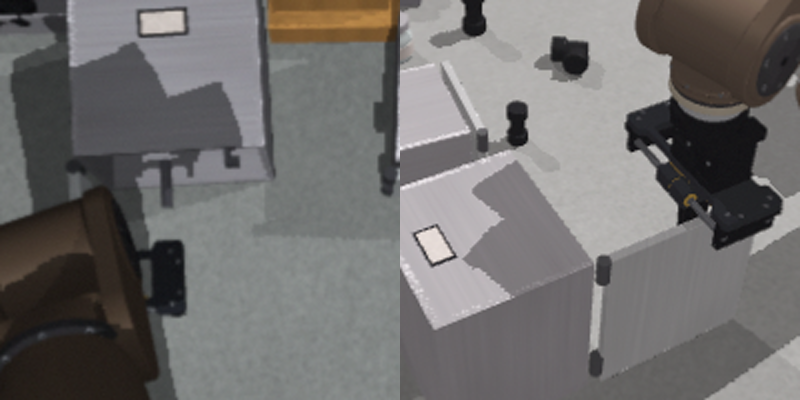

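The door stands at about 1.5 rad, roughly square to the cupboard. I'll move the finger away from the door, then up and clear.

Call:
{"api": "carry_out", "payload": {
  "grip": [1, 1, 1, 1, 1],
  "linear": [
    [0, 0.03, 0],
    [0, 0.06, 0],
    [0, 0.08, 0],
    [-0.05, 0.08, 0],
    [-0.08, 0.06, 0]
  ],
  "turn": [0, 0, 0, 0, 0]
}}

```text
t: 8.3
eef_pos: [519.8, 79.6, 237.5]
tcp_rot: [0.073, 1.566, -3.03]
ft_force: [1.2, 0.1, -0.4]
opening: 0.007
```

Call:
{"api": "carry_out", "payload": {
  "grip": [1, 1, 1, 1, 1],
  "linear": [
    [-0.05, 0.08, 0],
    [0, 0.09, 0],
    [0, 0.09, 0],
    [0, 0.09, 0],
    [0, 0.05, 0]
  ],
  "turn": [0, 0, 0, 0, 0]
}}

```text
t: 8.8
eef_pos: [528.2, -121.1, 263.7]
tcp_rot: [1.808, 1.57, -1.296]
ft_force: [0.2, 0.6, 0.5]
opening: 0.005
```

Call:
{"api": "carry_out", "payload": {
  "grip": [1, 1, 1, 1, 1],
  "linear": [
    [0, 0, 0],
    [0, 0, 0],
    [0, 0, 0],
    [0, 0, 0],
    [0, 0, 0]
  ],
  "turn": [0, 0, 0, 0, 0]
}}

```text
t: 9.3
eef_pos: [529.0, -116.3, 263.7]
tcp_rot: [2.257, 1.571, -0.843]
ft_force: [0.1, 0.2, 0.4]
opening: -0.001
```

Run:
```python
from cell import env,cams
import cv2
cv2.imwrite("pics/end.png",cams.read_camera("top"));s=env.state();print(s["t"],s["eef_pos"],s["ft_force"])
```

```text
9.35 [ 529.05854197 -116.41983889  263.71180725] [-0.0731388   0.19131964 -0.30329563]
```

View pics/end.png

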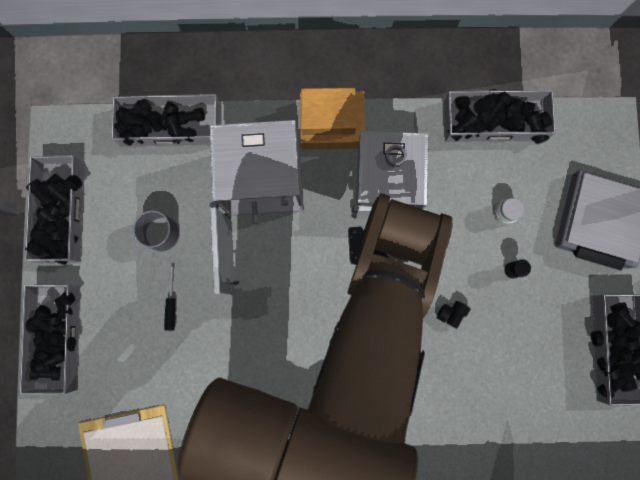

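The door runs from (214,207) to (217,292) in the top view, about square to the front. The sleeve, elbow, pipe end, jar, driver and connector sit at their starting pixels, and the low door is shut. The arm hides the coupling, but the tool never came near it below 150 mm. Handing in.

```bash
python3 -c "
from cell import env
print(env.job_done())"
```

```text
the job is handed in; nothing more can be done
None
```

The taller cupboard's door is wide open, at about 1.5 rad judged from the pictures, and the job is handed in. No verdict was reported. It took about 9.4 s of the 45 s allowed.

I pressed the door near its free edge until it reached its inner stop (about 12 N) and backed off quickly. It sprang ajar to roughly 0.47 rad. I then went round the free edge and pushed the door from behind along an arc about the hinge, and moved the arm clear.

- **Last picture:** the door stands about square to the cupboard, the lower cupboard is shut, and every loose thing in view is where it began.
- **Robot:** the wrist force was about 0 N with the arm standing clear.
- **Not confirmed:** the arm hid the small coupling in the last picture. The picture taken with the door just opened showed it standing upright, and on the way out the tool stayed well above it with no contact force.

No check failed or disagreed.

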